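# Bring the dolly wheel's valve to the top

### The job

The wheel of a camera dolly sits in the leaning service stand, with its red-capped valve somewhere in the lower part. Push its spokes round gently with the fingertips, one after another, until the valve stands straight up at the very top of the wheel, in line with the yellow pointer; then take the fingers away. Grip and lift nothing, and leave the things round the stand where they are.

Things in the scene. Friction and masses are not known exactly. Their poses are not given: they have to be found in the camera images.
- stand: Fixed service stand, dark steel base plate 200 (x) x 330 (y) x 12 mm. Origin: centre of its underside on the bench; x points away from the robot to the high side of the wheel, y left, z up. The wheel's plane is raised 30 degrees from level about the stand's y, far edge high; the axle points 30 degrees off vertical, towards -x of the stand.
- hub (a point): Fixed centre of the wheel, on the axle in the wheel's mid-plane, 125 mm above the stand's origin; its axes are the stand's. The front end of the axle with its nut reaches 35 mm out from here along the axle.
- front_bar (a point): Middle of the blue tube, 14 mm thick, that crosses in front of the wheel over the hub along the stand's y, 29 mm out from the wheel's mid-plane along the axle; it bends down to the base at y = +-145 mm. Fingers in the wheel cannot pass it, so they work in the upper or the lower half of the wheel.
- back_bar (a point): Middle of a like tube behind the wheel, 30 mm behind the mid-plane along the axle. From here a blue tube 10 mm thick runs up behind the wheel, in the stand's x-z plane, also 30 mm behind the mid-plane, to the yellow pointer outside the top of the tyre (140 mm from the hub). Fingers put less than 20 mm through the wheel clear both.
- wheel (a joint): Angle of the wheel in rad: 0 (or any whole number of turns) when the valve is straight up; grows anticlockwise as seen from the robot, looking at the wheel's face. Turns endlessly both ways, stays where it is left; about 0.12 N m of friction (2 to 3 N at a spoke's middle).
- spokes (a point): Hub centre, turning with the wheel. Five straight aluminium spokes, 14 mm wide in the wheel's plane and 12 mm thick, from the hub (radius 22 mm) to the rim (inner radius 86 mm), 72 degrees apart; the windows between them are open. x points towards the valve, z out of the face. The spokes lie 36, 108, 180, 252 and 324 degrees round from the valve's direction, so the valve is in the middle of a window.
- tyre (a point): Hub centre again. The black rubber tyre, 242 mm outer diameter and 30 mm thick, with its aluminium rim (inner radius 86 mm, 24 mm deep) and the valve. Axes as for the spokes.
- valve_cap (a point): Middle of the red valve cap (10 mm thick, 12 mm long) on the short valve stem that points from the rim inwards to the hub, 75 mm from the hub centre in the wheel's mid-plane; its inner end is 69 mm from the hub centre.
- valve_top (a point): Fixed point of the stand where the middle of the valve cap lies when the valve is straight up: 75 mm from the hub up the slope of the wheel, below the yellow pointer.
- swab_tin: Grey tin of cotton swabs, 59 mm across, 89 mm high; loose, to be left alone; origin at the centre of its underside.
- film_can: White film canister with a green lid, 34 mm across, 51 mm high; loose, to be left alone; origin at the centre of its underside.
- silver_ring: Silver focus ring, 85 mm across, 36 mm high; loose, to be left alone; origin at the centre of its underside.
- blower: Black rubber air blower, 53 mm across, 101 mm high; loose, to be left alone; origin at the centre of its underside.
- capped_lens: Black camera lens with its cap on, 78 x 89 mm, 112 mm high; loose, to be left alone; origin at the centre of its underside.
- tape_white: Roll of white tape, 54 mm across, 17 mm high; loose, to be left alone; origin at the centre of its underside.

How it is judged (in metres and radians):
On the way, in this order (a step that is already met when the one before it is completed fails the run):
1. the fingers push a spoke while the valve is away from the top ((contact force between the fingers and wheel_c0 above 0.3 N or contact force between the fingers and wheel_c1 above 0.3 N or contact force between the fingers and wheel_c2 above 0.3 N or contact force between the fingers and wheel_c3 above 0.3 N or contact force between the fingers and wheel_c4 above 0.3 N) and distance between valve_cap and valve_top above 0.03 m).
2. the fingers, pushing a spoke, bring the valve to the top ((contact force between the fingers and wheel_c0 above 0.3 N or contact force between the fingers and wheel_c1 above 0.3 N or contact force between the fingers and wheel_c2 above 0.3 N or contact force between the fingers and wheel_c3 above 0.3 N or contact force between the fingers and wheel_c4 above 0.3 N) and distance between valve_cap and valve_top below 0.01 m).
At the end, for the whole second after the job is handed in: The middle of the valve cap is within 10 mm of its place at the very top (about 7.5 degrees either way) and the wheel is at rest (distance between valve_cap and valve_top below 0.01 m and velocity of joint wheel between -0.05 and 0.05 rad/s); the robot touches nothing.
It fails at once if the wheel is gripped or pushed with more than 30 N (contact force between the fingers and wheel above 30 N).
It fails at once if a loose thing beside the stand is lifted or shifted more than 20 mm (distance of any of swab_tin, film_can, silver_ring, blower, capped_lens, tape_white from where it was at the start of the episode above 0.02 m).
It also fails if it takes over 54 s, if anything falls off the work surface, if the arm or the gripper's body presses on something with over 40 N, if the wrist force passes 120 N, or if a joint passes its speed limit or range.

### The arm

A 6-joint arm with a two-finger parallel gripper is mounted at the origin on a cart in front of the work surface, level with it; the furniture and walls round the work are solid. World frame = base frame: x ahead of the robot, y to its left, z up, the work surface at z = 0. Lengths are in mm, angles in rad, forces in N, time in s.
With the tool pointing down it reaches from about 275 to 1000 mm from the base axis. Payload 8.4 kg.
Tool frame: the origin (TCP) lies at the very end of the fingers, on their centre line; the grasp point (between the pads) lies 19 mm behind it; z points along the fingers, y is the direction in which the jaws open and shut (so a half turn about z gives the same grasp; the last joint's range is limited). The gripper opens to 85 mm and grips with 20 to 120 N. Pads are 22 mm wide; open, the fingers measure 114 mm over their backs; the gripper's body (76 mm by 85 mm) begins 54 mm behind the grasp point. The pads swing forward as they close: fully open they stand 13 mm farther back than shut.
Start: joints at [-1.217, 0.353, 1.633, -0, 1.155, -0.002], TCP at [217.711, -585.858, 231.281] pointing down, gripper open.
Joint ranges: [-2.63, 2.63], [-0.92, 2.1], [0.06, 2.66], [-1.3, 4.44], [0, 2.69], [-3.02, 3.02]. Speed limits (rad/s): [2.22, 2.22, 2.79, 3.14, 3.14, 3.14].

### API

Orientations are given as [roll, pitch, yaw] about the fixed x, y, z axes, in that order (R = Rz(yaw) Ry(pitch) Rx(roll)).
In Python, from rig import r gives the robot as it stands.
- The arm moves only by the tool move_arm, never from a script. Its argument "increments" is a list of rows, each an object of numbers: "tx", "ty", "tz": the shift along the tool's x, y, z in cm; "rx", "ry", "rz": the turn, a rotation vector about the tool's x, y, z in degrees; "gripper": the gripper's target within -1 to 1 (fully open at 1, half-way at 0, shut at -1). A call has 1 to 12 rows; each row shifts and turns the commanded pose from where the row before left it, along the tool's axes as they then stand; what a row does not reach is not made up. A row lasts 1/10 s, in which the tool goes at most 50 mm and 8.59 degrees, less where a joint would pass 70% of its speed; a pose out of reach is approached as far as the arm can. A call is refused whole if a number of a shift passes 5 or a number of a turn 8.59, either way. A call with a gripper value outside its range is refused whole. The fingers move at their own pace and stop on an object; "squeeze" is the grip in N (left out, the last holds). Time passes only in rows, so rows that do not move let the fingers close. It gives the time, the measured TCP pose, the force and the opening at its end, in the units of the state.
- r.sense(): the state, without advancing time (a new reading comes with each control period).
- r.grab_frame(name): name is "scene" or "top"; returns (picture, depth): 400x640x3 uint8, red, green, blue; 400x640 float32, mm along the optical axis (not along the pixel's ray), 0 where there is no reading.
- r.camera_model(name): a dict with "fx", "fy", "cx", "cy" (pixels), "k1" (the pictures are not rectified: a ray, as slopes to the right and down, at radius r is drawn at 1 + k1 r^2 times it, then the intrinsics apply), "R" (3x3) and "t" (3): a world point X has camera coordinates R X + t. Camera axes: x right, y down, z forward; pixel columns grow to the right and rows downward; lengths in mm; the calibration is good to about 2 mm. A picture is of the moment at which its call begins. camera_model takes no time and is no camera call.
- r.sign_off(): hands the job in, once; it reports no verdict.
Trained networks look in the newest picture that a camera, given by its name, has taken for a name from the list of things; names that differ only in an ending like _2 or _b are one class to them, and where a whole thing is asked for, a point or a joint stands for the part that bears it (a point fixed in the world has none). Each returns a list of dicts, best first, with "confidence" (0 to 1); they miss things now and then, are a little off and sometimes report something else, mostly with a low value. They report only what shows in the picture. A call takes as long as a camera call.
- r.cut_out(query, camera): "mask" (400x640 bool, what is visible of it) and "bbox" ([left, top, right, bottom] in pixels, round what is visible of it).
- r.place_of(query, camera): "location" ([row, column] in pixels: a listed point, or the origin of a listed thing).
The state is a dict: "clock": time; "qpos": joint angles; "qvel": joint speeds; "joint_efforts": joint torques, N m; "eef_pos": TCP position; "tcp_rot": TCP orientation; "contact_force": force on the tool from outside, world axes, zero at the start; "wrist_torque": the same for the moment, N m; "opening": opening from 0.0 (shut) to 1.0 (fully open).
Only numpy, scipy, OpenCV 4.12 (cv2) and the standard library are available. Lean on these libraries where they do the work, as an engineer would, in place of code of your own. Each camera call takes 0.05 s, during which the arm holds its last target. There are 200 camera calls.

## Working session

There is one attempt and no reset: what is moved stays moved. The work goes in short steps, Python scripts to look and compute and a tool call to move; the robot and the scene stay as the last step left them, time stands still between calls to the robot, and variables do not carry over. Pictures are saved under pics/ and viewed, about 8 in all and at most 12, crops included, and the job is handed in when it is done.

Besides the shell and the picture viewer there is one more tool, called after ">>>" as name([rows], argument=value, ...), one row to a line, values as JSON. move_arm: Moves the arm, as the interface text tells. Its arguments: {"type":"object","properties":{"increments":{"type":"array","items":{"type":"object","properties":{"tx":{"type":"number"},"ty":{"type":"number"},"tz":{"type":"number"},"rx":{"type":"number"},"ry":{"type":"number"},"rz":{"type":"number"},"gripper":{"type":"number"}}}},"squeeze":{"type":"number"}},"required":["increments"]}

```bash
mkdir -p pics; cat > h.py <<'E'
import numpy as np,cv2
from rig import r
def px2w(cam,row,col,depth):
    m=r.camera_model(cam);K=np.array([[m['fx'],0,m['cx']],[0,m['fy'],m['cy']],[0,0,1.]])
    p=cv2.undistortPoints(np.array([[[col,row]]],float),K,np.array([m['k1'],0,0,0.]))[0,0]
    c=np.array([p[0],p[1],1])*depth
    return np.array(m['R']).T@(c-np.array(m['t']))
def w2px(cam,X):
    m=r.camera_model(cam);c=np.array(m['R'])@np.array(X)+np.array(m['t']);s=c[:2]/c[2];f=1+m['k1']*(s@s)
    return m['fy']*s[1]*f+m['cy'],m['fx']*s[0]*f+m['cx']
def ray(cam,row,col):
    a=px2w(cam,row,col,0.);b=px2w(cam,row,col,1000.);return a,(b-a)/np.linalg.norm(b-a)
E
python3 - <<'E'
from h import *
print(r.sense())
ims=[]
for c in('scene','top'):
    im,d=r.grab_frame(c);cv2.imwrite(f'pics/{c}0.png',im[:,:,::-1])
    m=r.camera_model(c);print(c,'cam at',(-np.array(m['R']).T@np.array(m['t'])).round())
    for q in('stand','hub','valve_cap','valve_top','front_bar'):
        for o in r.place_of(q,c)[:2]:
            a,b=o['location'];dd=d[int(a),int(b)];print(q,a,b,round(o['confidence'],2),px2w(c,a,b,dd).round(1) if dd else None)
    for q in ('swab_tin','film_can','silver_ring','blower','capped_lens','tape_white'):
        for o in r.cut_out(q,c)[:1]:
            mk=o['mask']&(d>0); y,x=np.nonzero(mk)
            P=np.array([px2w(c,i,j,d[i,j]) for i,j in list(zip(y,x))[::7]])
            print(q,round(o['confidence'],2),P.min(0).round(),P.max(0).round())
E
```

```text
{'clock': 0.0, 'qpos': array([-1.21737662e+00,  3.53622730e-01,  1.63410801e+00,  1.64435176e-05,
        1.15520687e+00, -2.41065807e-03]), 'qvel': array([-0.0008769 ,  0.00142435, -0.0001548 , -0.00017806,  0.00061539,
        0.00026958]), 'joint_efforts': array([ 1.78733728e-03, -6.05249119e+01, -3.42067945e+01,  1.14240804e-04,
        9.32550902e-03, -1.88357788e-06]), 'eef_pos': array([ 217.56944058, -585.41616134,  230.58873763]), 'tcp_rot': array([-3.14024774e+00, -1.82770467e-05,  3.55823707e-01]), 'contact_force': array([ 0.05595772, -0.12519323, -0.82146924]), 'wrist_torque': array([-0.02214487,  0.02596207,  0.03223217]), 'opening': 1.0007635288608385}
scene cam at [ 240. -888.  653.]
stand 229.1 307.7 0.75 [ 531.1 -142.5   10.8]
hub 194.9 305.4 0.64 [ 514.1 -178.6  152.5]
valve_cap 208.6 287.0 0.94 [ 477.3 -134.2   92.5]
valve_top 173.4 333.1 0.56 [ 613.  -133.3  166.8]
valve_top 269.2 370.0 0.21 [ 617.  -340.4   -1.3]
front_bar 184.2 301.4 0.97 [ 522.2 -131.4  155.5]
swab_tin 0.78 [493. -34.  -2.] [552. 218. 116.]
film_can 0.51 [ 394. -336.    3.] [ 425. -307.   52.]
silver_ring 0.7 [ 469. -406.   -2.] [ 550. -324.   37.]
blower 0.54 [ 680. -125.   -0.] [ 722. -100.   85.]
capped_lens 0.67 [ 650. -281.   -1.] [812. -69. 112.]
tape_white 0.82 [ 591. -378.    3.] [ 639. -325.   20.]
top cam at [ 502. -155. 1300.]
stand 218.9 305.0 0.92 [ 530.9 -120.9  160.5]
hub 218.4 309.6 0.57 [ 532.1 -133.1  158.6]
valve_cap 239.9 312.1 0.85 [ 472.9 -138.3   86.7]
valve_top 192.0 311.3 0.85 [ 605.9 -137.9  127.8]
front_bar 223.8 307.6 0.67 [ 517.8 -127.6  155.4]
film_can 0.6 [ 397. -347.   -4.] [ 423. -304.   54.]
silver_ring 0.63 [ 474. -397.   -1.] [ 553. -328.   35.]
blower 0.72 [ 683. -127.   26.] [728. -77.  86.]
capped_lens 0.98 [ 651. -280.    3.] [ 724. -208.  115.]
tape_white 0.57 [ 595. -375.   11.] [ 634. -333.   22.]
```

View pics/scene0.png

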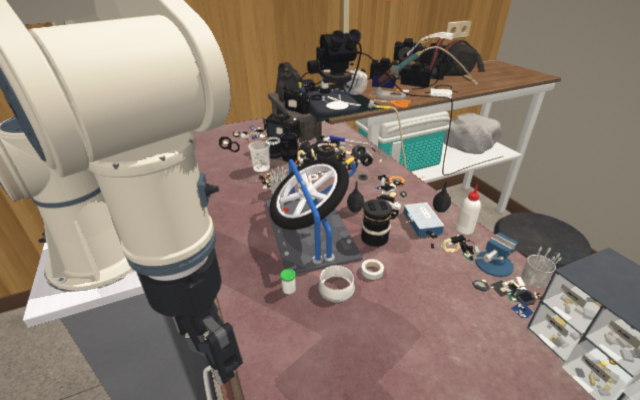

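View pics/top0.png

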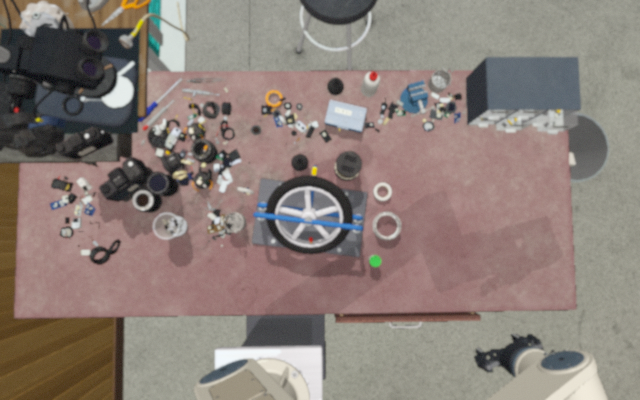

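The scene view shows the wheel at about (310,193), with film can, ring and tape on its right. The top view shows the wheel centred at about (309,214), the pointer at (314,171) and the red cap at about (311,240). Next I'll fit the pose and look closer.

```bash
cat > fit.py <<'E'
from h import *
from scipy.optimize import least_squares
def frame(p):
    x,y,yaw=p;cz,sz=np.cos(yaw),np.sin(yaw)
    Rz=np.array([[cz,-sz,0],[sz,cz,0],[0,0,1]])
    c,s=np.cos(np.pi/6),np.sin(np.pi/6)
    U=Rz@[c,0,s];N=Rz@[-s,0,c];L=Rz@[0,1,0]   # up slope, axle out, left
    return np.array([x,y,125.]),U,L,N
def wpt(p,rad,ang,n=0):  # ang anticlockwise from top, seen from the face
    H,U,L,N=frame(p);return H+rad*(np.cos(ang)*U+np.sin(ang)*L)+n*N
E
python3 - <<'E'
from fit import *
im,d=r.grab_frame('top')
hsv=cv2.cvtColor(im,cv2.COLOR_RGB2HSV)
sub=np.zeros(d.shape,bool);sub[150:275,235:385]=1
bl=(cv2.inRange(hsv,(95,150,90),(125,255,255))>0)&sub&(d>0)
P=np.array([px2w('top',i,j,d[i,j]) for i,j in zip(*np.nonzero(bl))])
P=P[(P[:,2]>130)&(P[:,2]<175)];print('bar',len(P),P.mean(0),P.min(0),P.max(0))
v=np.linalg.svd(P[:,:2]-P[:,:2].mean(0),full_matrices=False)[2][0];v*=np.sign(v[1]);yaw=np.arctan2(-v[0],v[1]);print('yaw bar',yaw)
t=r.cut_out('tyre','top')[0];mk=t['mask'].astype(np.uint8);print(t['confidence'],t['bbox'])
c=max(cv2.findContours(mk,cv2.RETR_EXTERNAL,cv2.CHAIN_APPROX_NONE)[0],key=len);e=cv2.fitEllipse(cv2.convexHull(c));print('ell',e)
a,b=ray('top',e[0][1],e[0][0]);X=a+b*(125-a[2])/b[2];print('hub from ellipse',X)
yw=(cv2.inRange(hsv,(22,150,150),(35,255,255))>0)&sub
y,x=np.nonzero(yw);print('yellow',y.mean(),x.mean(),len(y));a,b=ray('top',y.mean(),x.mean());print(a+b*((125+70)-a[2])/b[2])
rd=(cv2.inRange(hsv,(0,140,90),(8,255,255))|cv2.inRange(hsv,(172,140,90),(180,255,255)))>0
for cam in ['top','scene']:
    if cam=='scene':
        im2,d2=r.grab_frame('scene');h2=cv2.cvtColor(im2,cv2.COLOR_RGB2HSV);rd=(cv2.inRange(h2,(0,150,90),(6,255,255))|cv2.inRange(h2,(174,150,90),(180,255,255)))>0
        sub[:]=0;sub[150:240,265:355]=1
    y,x=np.nonzero(rd&sub);print(cam,'red',len(y),y.mean(),x.mean())
    H,U,L,N=frame([X[0],X[1],yaw])
    if len(y):
        a,b=ray(cam,y.mean(),x.mean());Q=a+b*((H-a)@N)/(b@N)-H;print('r',np.hypot(Q@U,Q@L),'ang',np.degrees(np.arctan2(Q@L,Q@U)))
cv2.imwrite('pics/top1.png',cv2.resize(im[160:265,240:385,::-1],None,fx=5,fy=5,interpolation=2))
cv2.imwrite('pics/scene1.png',cv2.resize(im2[145:245,255:375,::-1],None,fx=6,fy=6,interpolation=2))
E
```

```text
bar 344 [ 526.73389616 -129.88586835  155.33244358] [ 502.13752398 -271.52599556  130.00854556] [605.36600529  13.39382284 163.16116184]
yaw bar -0.1404095292802374
0.83 [264.6, 174.9, 353.3, 254.4]
ell ((307.7489929199219, 225.5626983642578), (54.47694778442383, 78.69483184814453), 97.83387756347656)
hub from ellipse [ 513.32673947 -127.2299676   125.        ]
yellow 170.9375 313.9375 32
[ 655.16542209 -146.28518975  195.        ]
top red 12 239.08333333333334 310.3333333333333
r 43.63746517343289 ang -164.5491908758966
scene red 12 209.5 285.5
r 54.665665951236385 ang -150.57369603891618
```

View pics/top1.png

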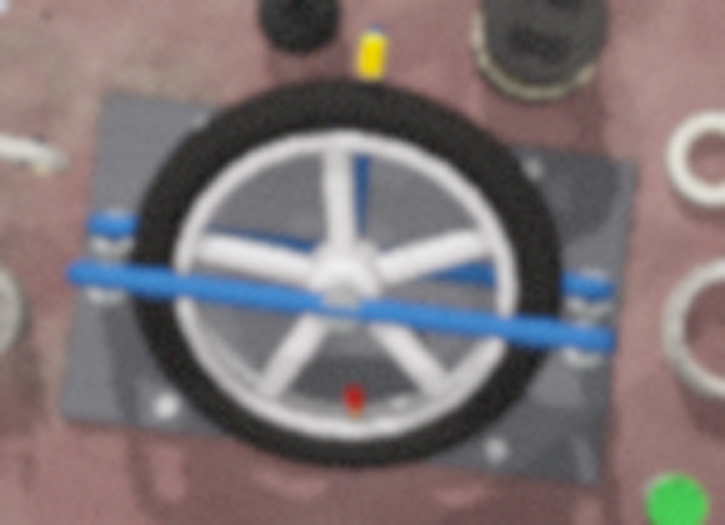

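```bash
cat >> fit.py <<'E'
from scipy.spatial.transform import Rotation as Ro
def go(p,rad,ang,n):
    s=r.sense();R0=Ro.from_euler('xyz',s['tcp_rot']);H,U,L,N=frame(p)
    Rt=Ro.from_matrix(np.c_[L,U,-N]);d=wpt(p,rad,ang,n)-s['eef_pos']
    print('t',s['clock'],'rotvec deg (tool)',np.degrees((R0.inv()*Rt).as_rotvec()).round(2),'shift cm in final axes',(Rt.inv().apply(d)/10).round(2))
    q=s['eef_pos']-H;print('now U,L,n',[round(float(q@a),1) for a in(U,L,N)],'F',s['contact_force'].round(1))
def over(p,th,name):
    im,_=r.grab_frame('top');v=cv2.resize(im[160:265,240:385,::-1],None,fx=5,fy=5,interpolation=2)
    D=lambda X,c:cv2.circle(v,tuple(int(round(k)) for k in((w2px('top',X)[1]-240+.5)*5,(w2px('top',X)[0]-160+.5)*5)),2,c,-1)
    for a in np.arange(0,6.28,.1):D(wpt(p,121,a),(0,255,0));D(wpt(p,86,a,12),(0,255,0))
    for k in range(5):
        for q in range(22,87,8):D(wpt(p,q,th+.628+k*1.2566,6),(255,0,255))
    for q in np.arange(-145,146,10):D(wpt(p,q,np.pi/2,29+7),(0,255,255))
    D(wpt(p,75,th),(0,255,255));D(wpt(p,140,0),(0,0,255));cv2.imwrite(name,v)
E
python3 - <<'E'
from fit import *
o=np.array([[68,271],[612,341],[372,55],[355,398],[133,300],[560,295]],float)/5-.5+[240,160]
def res(q):
    p,th=q[:3],q[3]
    X=[wpt(p,152,np.pi/2,32),wpt(p,152,-np.pi/2,32),wpt(p,140,0),wpt(p,75,th),None,None]
    e=[]
    for i in range(4):
        a=w2px('top',X[i]);e+=[a[1]-o[i,0],a[0]-o[i,1]]
    T=[w2px('top',wpt(p,121,a,5))[1] for a in np.arange(0,6.28,.05)]
    return e+[min(T)-o[4,0],max(T)-o[5,0]]
s=least_squares(res,[530,-130,-.14,3.0],loss='soft_l1');print(s.x,s.fun.round(2),np.degrees(s.x[3]))
np.save('p.npy',s.x);over(s.x[:3],s.x[3],'pics/ov1.png');go(s.x[:3],60,0,90)
E
```

```text
Traceback (most recent call last):
  File "h.py", line 9, in w2px
    m=r.camera_model(cam);c=np.array(m['R'])@np.array(X)+np.array(m['t']);s=c[:2]/c[2];f=1+m['k1']*(s@s)
ValueError: time passes only in moves, steps and waits
```

Too many camera_model calls in one script, so I'll cache the result.

```bash
sed -i 's/r\.camera_model(cam)/cm(cam)/' h.py; sed -i '2a import functools\ncm=functools.cache(lambda c:r.camera_model(c))' h.py
cat > run1.py <<'E'
from fit import *
o=np.array([[68,271],[612,341],[372,55],[355,398],[133,300],[560,295]],float)/5-.5+[240,160]
def res(q):
    p,th=q[:3],q[3]
    X=[wpt(p,152,np.pi/2,32),wpt(p,152,-np.pi/2,32),wpt(p,140,0),wpt(p,75,th)]
    e=[]
    for i in range(4):
        a=w2px('top',X[i]);e+=[a[1]-o[i,0],a[0]-o[i,1]]
    T=[w2px('top',wpt(p,121,a,5))[1] for a in np.arange(0,6.28,.05)]
    return e+[min(T)-o[4,0],max(T)-o[5,0]]
s=least_squares(res,[530,-130,-.14,3.0],loss='soft_l1',x_scale=[10,10,.1,.1]);print(s.x,s.fun.round(2),np.degrees(s.x[3]))
np.save('p.npy',s.x);over(s.x[:3],s.x[3],'pics/ov1.png');go(s.x[:3],60,0,90)
E
python3 run1.py
```

```text
[ 5.40539845e+02 -1.29747230e+02 -1.39084674e-01  3.31691303e+00] [-1.57  0.33  1.57  0.72  0.12 -1.63 -0.   -0.06 -1.42  0.98] 190.04511788089295
t 1.4 rotvec deg (tool) [-27.02  16.12 -60.17] shift cm in final axes [49.65 22.9  13.03]
now U,L,n [-169.0, -496.5, 220.3] F [ 0.6  1.  -0.1]
```

View pics/ov1.png

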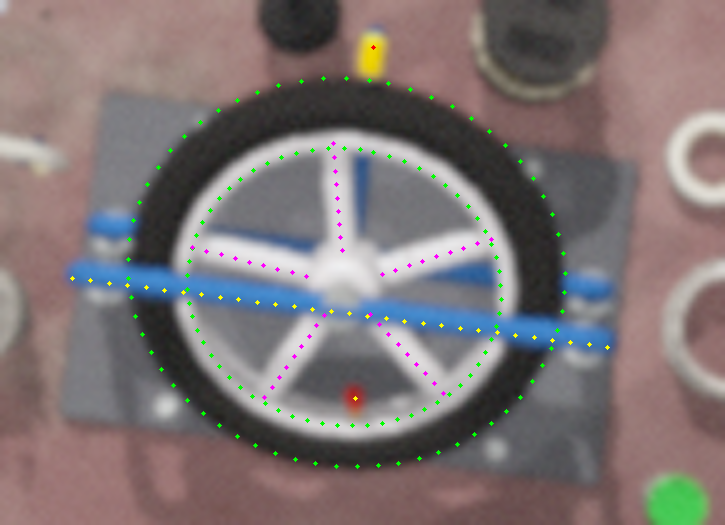

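The overlay fits to a few mm: the hub is at (540,-130,125), yaw is -0.139 and the wheel is at about 190°. I'll turn it anticlockwise by 170°. First I shut the gripper and orient the tool, with x=left, y=up the slope and z into the wheel.

>>> move_arm([
  {"gripper": -1, "rx": -3.38, "ry": 2.02, "rz": -7.52},
  {"gripper": -1, "rx": -3.38, "ry": 2.02, "rz": -7.52},
  {"gripper": -1, "rx": -3.38, "ry": 2.02, "rz": -7.52},
  {"gripper": -1, "rx": -3.38, "ry": 2.02, "rz": -7.52},
  {"gripper": -1, "rx": -3.38, "ry": 2.02, "rz": -7.52},
  {"gripper": -1, "rx": -3.38, "ry": 2.02, "rz": -7.52},
  {"gripper": -1, "rx": -3.38, "ry": 2.02, "rz": -7.52},
  {"gripper": -1, "rx": -3.38, "ry": 2.02, "rz": -7.52},
  {"gripper": -1},
])

```text
invalid input
```

```bash
cat > g.py <<'E'
import sys;from fit import *
p=np.load('p.npy');a=list(map(float,sys.argv[1:4]));go(p[:3],a[0],np.radians(a[1]),a[2]);s=r.sense();print(s['qpos'].round(2),s['opening'])
E
python3 g.py 60 -26 60
```

```text
t 1.4 rotvec deg (tool) [-27.02  16.12 -60.17] shift cm in final axes [47.02 22.29 16.03]
now U,L,n [-169.0, -496.5, 220.3] F [ 0.6  1.  -0.1]
[-1.22  0.35  1.63 -0.    1.16 -0.  ] 1.0012947992631578
```

>>> move_arm([
  {"tx": 0, "ty": 0, "tz": 0, "rx": -3.38, "ry": 2.02, "rz": -7.52, "gripper": -1},
  {"tx": 0, "ty": 0, "tz": 0, "rx": -3.38, "ry": 2.02, "rz": -7.52, "gripper": -1},
  {"tx": 0, "ty": 0, "tz": 0, "rx": -3.38, "ry": 2.02, "rz": -7.52, "gripper": -1},
  {"tx": 0, "ty": 0, "tz": 0, "rx": -3.38, "ry": 2.02, "rz": -7.52, "gripper": -1},
  {"tx": 0, "ty": 0, "tz": 0, "rx": -3.38, "ry": 2.02, "rz": -7.52, "gripper": -1},
  {"tx": 0, "ty": 0, "tz": 0, "rx": -3.38, "ry": 2.02, "rz": -7.52, "gripper": -1},
  {"tx": 0, "ty": 0, "tz": 0, "rx": -3.38, "ry": 2.02, "rz": -7.52, "gripper": -1},
  {"tx": 0, "ty": 0, "tz": 0, "rx": -3.38, "ry": 2.02, "rz": -7.52, "gripper": -1},
  {"tx": 0, "ty": 0, "tz": 0, "rx": 0, "ry": 0, "rz": 0, "gripper": -1},
], squeeze=20)

```text
clock: 2.3
eef_pos: [216.5, -585.9, 230.4]
tcp_rot: [2.624, -0.005, 1.418]
contact_force: [-0.5, -0.6, 0.7]
opening: 0.0
```

```bash
python3 g.py 60 -26 60
```

```text
t 2.3 rotvec deg (tool) [-0.32  0.11 -0.81] shift cm in final axes [47.04 22.44 16.01]
now U,L,n [-170.5, -496.7, 220.1] F [-0.5 -0.6  0.7]
[-1.49  0.31  1.81  0.61  0.99 -1.67] 0.0003567029647345198
```

>>> move_arm([
  {"tx": 2, "ty": 1, "tz": 0, "rx": -0.3, "ry": 0.1, "rz": -0.8, "gripper": -1},
  {"tx": 4.2, "ty": 2, "tz": 0, "rx": 0, "ry": 0, "rz": 0, "gripper": -1},
  {"tx": 4.2, "ty": 2, "tz": 0, "rx": 0, "ry": 0, "rz": 0, "gripper": -1},
  {"tx": 4.2, "ty": 2, "tz": 0, "rx": 0, "ry": 0, "rz": 0, "gripper": -1},
  {"tx": 4.2, "ty": 2, "tz": 0, "rx": 0, "ry": 0, "rz": 0, "gripper": -1},
  {"tx": 4.2, "ty": 2, "tz": 0, "rx": 0, "ry": 0, "rz": 0, "gripper": -1},
  {"tx": 4.2, "ty": 2, "tz": 0, "rx": 0, "ry": 0, "rz": 0, "gripper": -1},
  {"tx": 4.2, "ty": 2, "tz": 0, "rx": 0, "ry": 0, "rz": 0, "gripper": -1},
  {"tx": 4.2, "ty": 2, "tz": 0, "rx": 0, "ry": 0, "rz": 0, "gripper": -1},
  {"tx": 4.2, "ty": 2, "tz": 0, "rx": 0, "ry": 0, "rz": 0, "gripper": -1},
  {"tx": 4.2, "ty": 2, "tz": 0, "rx": 0, "ry": 0, "rz": 0, "gripper": -1},
  {"tx": 3, "ty": 1.4, "tz": 0, "rx": 0, "ry": 0, "rz": 0, "gripper": -1},
], squeeze=20)

```text
clock: 3.5
eef_pos: [477.2, -145.3, 344.9]
tcp_rot: [2.615, -0.001, 1.426]
contact_force: [0.3, -0.5, -0.4]
opening: -0.003
```

```bash
python3 g.py 60 -26 60
```

```text
t 3.5 rotvec deg (tool) [ 0.16  0.1  -0.33] shift cm in final axes [-0.21 -0.36 16.07]
now U,L,n [57.5, -24.2, 220.7] F [ 0.3 -0.5 -0.4]
[-0.38 -0.22  2.1   0.17  0.75 -0.33] -0.0027361771526208485
```

>>> move_arm([
  {"tx": 0, "ty": 0, "tz": 4, "rx": 0, "ry": 0, "rz": 0, "gripper": -1},
  {"tx": 0, "ty": 0, "tz": 4, "rx": 0, "ry": 0, "rz": 0, "gripper": -1},
  {"tx": 0, "ty": 0, "tz": 4, "rx": 0, "ry": 0, "rz": 0, "gripper": -1},
  {"tx": 0, "ty": 0, "tz": 3, "rx": 0, "ry": 0, "rz": 0, "gripper": -1},
  {"tx": 0, "ty": 0, "tz": 2, "rx": 0, "ry": 0, "rz": 0, "gripper": -1},
  {"tx": 0, "ty": 0, "tz": 0, "rx": 0, "ry": 0, "rz": 0, "gripper": -1},
], squeeze=20)

```text
clock: 4.1
eef_pos: [559.9, -158.7, 193.4]
tcp_rot: [2.622, -0.002, 1.427]
contact_force: [-0.7, -0.1, -0.2]
opening: -0.001
```

```bash
python3 g.py 60 -26 45; python3 - <<'E'
from h import *
im,d=r.grab_frame('scene');cv2.imwrite('pics/s2.png',cv2.resize(im[120:245,235:385,::-1],None,fx=5,fy=4.8,interpolation=2))
E
```

```text
t 4.1 rotvec deg (tool) [-0.23  0.01 -0.3 ] shift cm in final axes [-0.03 -0.04  0.27]
now U,L,n [54.3, -26.0, 47.7] F [-0.7 -0.1 -0.2]
[-0.34  0.14  2.14  0.28  0.36 -0.42] -0.000644934163111054
```

View pics/s2.png

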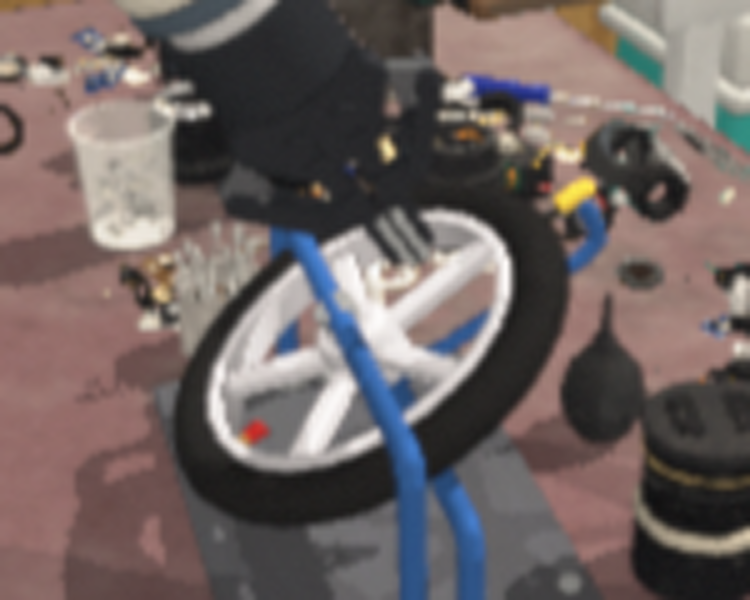

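```bash
python3 - <<'E'
from fit import *
p=np.load('p.npy');th=p[3];p=p[:3];s=r.sense()
f=lambda X:[round(float(v),0) for v in ((w2px('scene',X)[1]-235+.5)*5,(w2px('scene',X)[0]-120+.5)*4.8)]
print('tip',f(s['eef_pos']),'target',f(wpt(p,60,np.radians(-26),0)),'bar',f(wpt(p,0,0,36)),'pointer',f(wpt(p,140,0)),'valve',f(wpt(p,75,th)))
for k in range(5):a=th+np.radians(36+72*k);print(round(np.degrees(a)%360),f(wpt(p,30,a,6)),f(wpt(p,84,a,6)))
E
```

```text
tip [421.0, 256.0] target [465.0, 318.0] bar [332.0, 306.0] pointer [586.0, 207.0] valve [259.0, 435.0]
226 [339.0, 383.0] [297.0, 462.0]
298 [397.0, 352.0] [464.0, 373.0]
10 [405.0, 307.0] [482.0, 245.0]
82 [354.0, 310.0] [342.0, 258.0]
154 [314.0, 356.0] [233.0, 381.0]
```

>>> move_arm([
  {"tx": 0, "ty": 0, "tz": 1.5, "rx": 0, "ry": 0, "rz": 0, "gripper": -1},
  {"tx": 0, "ty": 0, "tz": 1.5, "rx": 0, "ry": 0, "rz": 0, "gripper": -1},
  {"tx": 0, "ty": 0, "tz": 1.2, "rx": 0, "ry": 0, "rz": 0, "gripper": -1},
  {"tx": 0, "ty": 0, "tz": 1, "rx": 0, "ry": 0, "rz": 0, "gripper": -1},
  {"tx": 0, "ty": 0, "tz": 0, "rx": 0, "ry": 0, "rz": 0, "gripper": -1},
], squeeze=20)

```text
clock: 4.65
eef_pos: [585.8, -163.1, 150.2]
tcp_rot: [2.619, -0.0, 1.43]
contact_force: [-0.5, -0.4, 0.4]
opening: 0.001
```

```bash
python3 g.py 60 -26 -5; python3 -c "
import numpy as np
for a,b in [(-26,58)]:
  A=np.radians(np.arange(a,b+1,6.));print(np.diff(60*np.sin(A)).round(1),np.diff(60*np.cos(A)).round(1))"
```

```text
t 4.65 rotvec deg (tool) [-0.08  0.04 -0.1 ] shift cm in final axes [ 0.04 -0.15  0.21]
now U,L,n [55.4, -26.7, -2.9] F [-0.5 -0.4  0.4]
[-0.33  0.25  2.13  0.36  0.27 -0.51] 0.000985784027541847
[5.8 6.  6.2 6.3 6.3 6.2 6.1 5.9 5.7 5.4 5.  4.6 4.1 3.6] [ 2.5  1.8  1.2  0.5 -0.1 -0.8 -1.4 -2.  -2.7 -3.2 -3.8 -4.3 -4.7 -5.1]
```

Inserted without contact. Now the first stroke.

>>> move_arm([
  {"tx": 0.3, "ty": 0.05, "tz": 0.2, "rx": 0, "ry": 0, "rz": 0, "gripper": -1},
  {"tx": 0.3, "ty": 0.1, "tz": 0, "rx": 0, "ry": 0, "rz": 0, "gripper": -1},
  {"tx": 0.3, "ty": 0.1, "tz": 0, "rx": 0, "ry": 0, "rz": 0, "gripper": -1},
  {"tx": 0.3, "ty": 0.1, "tz": 0, "rx": 0, "ry": 0, "rz": 0, "gripper": -1},
  {"tx": 0.3, "ty": 0.05, "tz": 0, "rx": 0, "ry": 0, "rz": 0, "gripper": -1},
  {"tx": 0.3, "ty": 0.05, "tz": 0, "rx": 0, "ry": 0, "rz": 0, "gripper": -1},
  {"tx": 0.3, "ty": 0.05, "tz": 0, "rx": 0, "ry": 0, "rz": 0, "gripper": -1},
  {"tx": 0.6, "ty": 0, "tz": 0, "rx": 0, "ry": 0, "rz": 0, "gripper": -1},
  {"tx": 0.6, "ty": 0, "tz": 0, "rx": 0, "ry": 0, "rz": 0, "gripper": -1},
], squeeze=20)

```text
clock: 5.55
eef_pos: [595.4, -131.2, 151.2]
tcp_rot: [2.619, 0.0, 1.43]
contact_force: [-0.7, -2.7, -0.4]
opening: -0.003
```

```bash
python3 g.py 60 58 -5
```

```text
t 5.55 rotvec deg (tool) [-0.07  0.07 -0.07] shift cm in final axes [ 4.47 -2.85  0.04]
now U,L,n [60.3, 6.1, -4.6] F [-0.7 -2.7 -0.4]
[-0.25  0.25  2.13  0.22  0.25 -0.31] -0.0028143144149077102
```

>>> move_arm([
  {"tx": 0.62, "ty": -0.1, "tz": 0, "rx": 0, "ry": 0, "rz": 0, "gripper": -1},
  {"tx": 0.6, "ty": -0.15, "tz": 0, "rx": 0, "ry": 0, "rz": 0, "gripper": -1},
  {"tx": 0.6, "ty": -0.2, "tz": 0, "rx": 0, "ry": 0, "rz": 0, "gripper": -1},
  {"tx": 0.57, "ty": -0.27, "tz": 0, "rx": 0, "ry": 0, "rz": 0, "gripper": -1},
  {"tx": 0.54, "ty": -0.32, "tz": 0, "rx": 0, "ry": 0, "rz": 0, "gripper": -1},
  {"tx": 0.5, "ty": -0.38, "tz": 0, "rx": 0, "ry": 0, "rz": 0, "gripper": -1},
  {"tx": 0.46, "ty": -0.43, "tz": 0, "rx": 0, "ry": 0, "rz": 0, "gripper": -1},
  {"tx": 0.41, "ty": -0.47, "tz": 0, "rx": 0, "ry": 0, "rz": 0, "gripper": -1},
  {"tx": 0.2, "ty": -0.3, "tz": 0, "rx": 0, "ry": 0, "rz": 0, "gripper": -1},
  {"tx": 0, "ty": 0, "tz": 0, "rx": 0, "ry": 0, "rz": 0, "gripper": -1},
], squeeze=20)

```text
clock: 6.55
eef_pos: [578.8, -83.1, 137.8]
tcp_rot: [2.62, 0.0, 1.431]
contact_force: [0.2, 0.1, 0.2]
opening: 0.002
```

```bash
python3 g.py 60 58 -5; cat > look.py <<'E'
import sys;from fit import *
p=np.load('p.npy')[:3];H,U,L,N=frame(p)
for cam,w in(('top',(150,275,235,385)),('scene',(150,240,265,355))):
    im,d=r.grab_frame(cam);h=cv2.cvtColor(im,cv2.COLOR_RGB2HSV)
    m=(cv2.inRange(h,(0,150,90),(6,255,255))|cv2.inRange(h,(174,150,90),(180,255,255)))>0
    s=np.zeros_like(m);s[w[0]:w[1],w[2]:w[3]]=1;y,x=np.nonzero(m&s)
    for o in r.place_of('valve_cap',cam)[:1]+([dict(location=(y.mean(),x.mean()),confidence=len(y))] if len(y) else []):
        a,b=ray(cam,*o['location']);Q=a+b*((H-a)@N)/(b@N)-H
        print(cam,round(o['confidence'],2),'r',round(np.hypot(Q@U,Q@L),1),'ang',round(np.degrees(np.arctan2(Q@L,Q@U))%360,1))
if len(sys.argv)>1: over(p,np.radians(float(sys.argv[1])),sys.argv[2])
E
python3 look.py 262 pics/ov2.png
```

```text
t 6.55 rotvec deg (tool) [-0.11  0.03 -0.04] shift cm in final axes [-0.06 -0.18  0.04]
now U,L,n [33.6, 51.5, -4.6] F [0.2 0.1 0.2]
[-0.15  0.24  2.19  0.02  0.19 -0.02] 0.002282519835247488
top 0.86 r 84.3 ang 255.2
scene 0.67 r 65.3 ang 258.8
scene 2 r 64.2 ang 254.4
```

View pics/ov2.png

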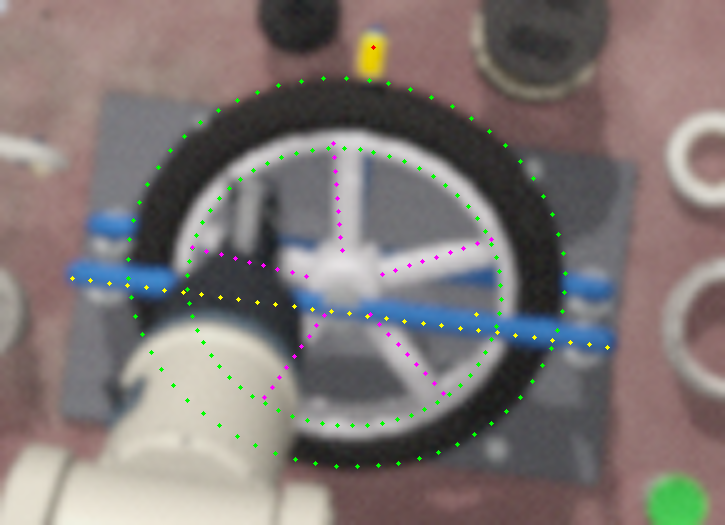

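The overlay shows the spokes about 6° behind the drawn 262°, so the wheel is at about 256°. Next I retract, return and go into the next window.

>>> move_arm([
  {"tx": -0.2, "ty": 0.1, "tz": -0.5, "rx": 0, "ry": 0, "rz": 0, "gripper": -1},
  {"tx": 0, "ty": 0, "tz": -1.5, "rx": 0, "ry": 0, "rz": 0, "gripper": -1},
  {"tx": 0, "ty": 0, "tz": -1.5, "rx": 0, "ry": 0, "rz": 0, "gripper": -1},
  {"tx": -2.5, "ty": 0.5, "tz": 0, "rx": 0, "ry": 0, "rz": 0, "gripper": -1},
  {"tx": -3, "ty": 0.6, "tz": 0, "rx": 0, "ry": 0, "rz": 0, "gripper": -1},
  {"tx": -2.6, "ty": 0.5, "tz": 0, "rx": 0, "ry": 0, "rz": 0, "gripper": -1},
  {"tx": 0, "ty": 0, "tz": 0, "rx": 0, "ry": 0, "rz": 0, "gripper": -1},
  {"tx": 0, "ty": 0, "tz": 1.2, "rx": 0, "ry": 0, "rz": 0, "gripper": -1},
  {"tx": 0, "ty": 0, "tz": 1.2, "rx": 0, "ry": 0, "rz": 0, "gripper": -1},
  {"tx": 0, "ty": 0, "tz": 1.1, "rx": 0, "ry": 0, "rz": 0, "gripper": -1},
  {"tx": 0, "ty": 0, "tz": 0, "rx": 0, "ry": 0, "rz": 0, "gripper": -1},
], squeeze=20)

```text
clock: 7.9
eef_pos: [582.2, -166.7, 144.4]
tcp_rot: [2.622, -0.0, 1.432]
contact_force: [-0.1, 0.1, 0.3]
opening: 0.0
```

```bash
python3 g.py 60 -30 -5
```

```text
t 7.9 rotvec deg (tool) [-0.23 -0.02 -0.01] shift cm in final axes [ 0.08  0.21 -0.14]
now U,L,n [49.8, -30.8, -6.4] F [-0.1  0.1  0.3]
[-0.34  0.26  2.14  0.39  0.26 -0.55] 0.00011109868215788736
```

>>> move_arm([
  {"tx": 0.4, "ty": 0.25, "tz": 0, "rx": 0, "ry": 0, "rz": 0, "gripper": -1},
  {"tx": 0.4, "ty": 0.2, "tz": 0, "rx": 0, "ry": 0, "rz": 0, "gripper": -1},
  {"tx": 0.35, "ty": 0.15, "tz": 0, "rx": 0, "ry": 0, "rz": 0, "gripper": -1},
  {"tx": 0.35, "ty": 0.15, "tz": 0, "rx": 0, "ry": 0, "rz": 0, "gripper": -1},
  {"tx": 0.35, "ty": 0.1, "tz": 0, "rx": 0, "ry": 0, "rz": 0, "gripper": -1},
  {"tx": 0.35, "ty": 0.1, "tz": 0, "rx": 0, "ry": 0, "rz": 0, "gripper": -1},
  {"tx": 0.4, "ty": 0.05, "tz": 0, "rx": 0, "ry": 0, "rz": 0, "gripper": -1},
  {"tx": 0.5, "ty": 0, "tz": 0, "rx": 0, "ry": 0, "rz": 0, "gripper": -1},
  {"tx": 0.6, "ty": 0, "tz": 0, "rx": 0, "ry": 0, "rz": 0, "gripper": -1},
], squeeze=20)

```text
clock: 8.8
eef_pos: [596.1, -132.2, 151.7]
tcp_rot: [2.619, 0.0, 1.43]
contact_force: [-1.4, -3.1, -0.2]
opening: 0.002
```

```bash
python3 g.py 60 60 -5
```

```text
t 8.8 rotvec deg (tool) [-0.05  0.06 -0.07] shift cm in final axes [ 4.67 -3.13  0.05]
now U,L,n [61.3, 5.3, -4.5] F [-1.4 -3.1 -0.2]
[-0.25  0.25  2.13  0.22  0.25 -0.31] 0.0016646919922606387
```

>>> move_arm([
  {"tx": 0.62, "ty": -0.1, "tz": 0, "rx": 0, "ry": 0, "rz": 0, "gripper": -1},
  {"tx": 0.6, "ty": -0.15, "tz": 0, "rx": 0, "ry": 0, "rz": 0, "gripper": -1},
  {"tx": 0.6, "ty": -0.2, "tz": 0, "rx": 0, "ry": 0, "rz": 0, "gripper": -1},
  {"tx": 0.57, "ty": -0.27, "tz": 0, "rx": 0, "ry": 0, "rz": 0, "gripper": -1},
  {"tx": 0.54, "ty": -0.32, "tz": 0, "rx": 0, "ry": 0, "rz": 0, "gripper": -1},
  {"tx": 0.5, "ty": -0.38, "tz": 0, "rx": 0, "ry": 0, "rz": 0, "gripper": -1},
  {"tx": 0.46, "ty": -0.43, "tz": 0, "rx": 0, "ry": 0, "rz": 0, "gripper": -1},
  {"tx": 0.41, "ty": -0.47, "tz": 0, "rx": 0, "ry": 0, "rz": 0, "gripper": -1},
  {"tx": 0.36, "ty": -0.5, "tz": 0, "rx": 0, "ry": 0, "rz": 0, "gripper": -1},
  {"tx": 0.1, "ty": -0.2, "tz": 0, "rx": 0, "ry": 0, "rz": 0, "gripper": -1},
  {"tx": 0, "ty": 0, "tz": 0, "rx": 0, "ry": 0, "rz": 0, "gripper": -1},
], squeeze=20)

```text
clock: 9.9
eef_pos: [576.4, -81.2, 136.4]
tcp_rot: [2.62, 0.0, 1.431]
contact_force: [0.2, 0.0, -0.4]
opening: -0.0
```

```bash
python3 g.py 60 60 -5; python3 look.py 330 pics/ov3.png
```

```text
t 9.9 rotvec deg (tool) [-0.09  0.03 -0.04] shift cm in final axes [-0.11 -0.06  0.04]
now U,L,n [30.6, 53.0, -4.6] F [ 0.2  0.  -0.4]
[-0.14  0.24  2.19  0.01  0.19 -0.01] -0.00021651295098868619
top 0.96 r 79.3 ang 325.5
top 5 r 73.4 ang 330.7
scene 0.78 r 69.9 ang 336.6
scene 5 r 68.3 ang 334.4
```

View pics/ov3.png

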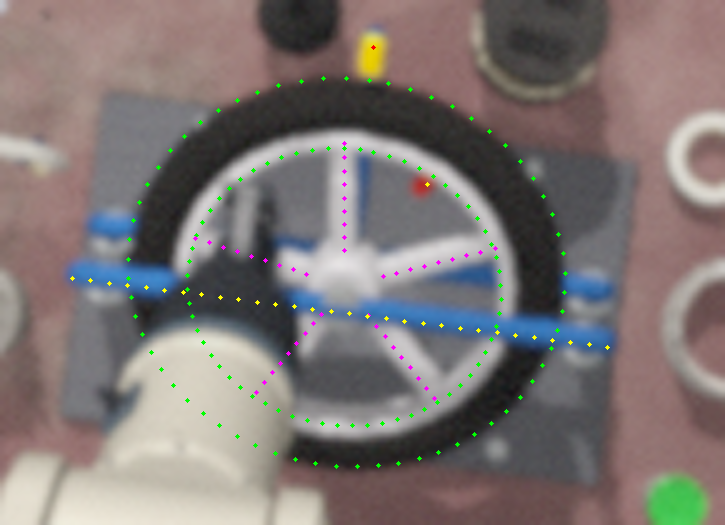

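The wheel is at about 330.5°, with the cap seen at crop (421,187). About 29.5° remains. For the last stroke I'll go over the bar and push the spoke at 222° in the lower half, which keeps clear of the valve window.

>>> move_arm([
  {"tx": -0.2, "ty": 0.1, "tz": -0.5, "rx": 0, "ry": 0, "rz": 0, "gripper": -1},
  {"tx": 0, "ty": 0, "tz": -2, "rx": 0, "ry": 0, "rz": 0, "gripper": -1},
  {"tx": 0, "ty": 0, "tz": -3, "rx": 0, "ry": 0, "rz": 0, "gripper": -1},
  {"tx": -0.5, "ty": -0.8, "tz": -0.8, "rx": 0, "ry": 0, "rz": 0, "gripper": -1},
  {"tx": -2, "ty": -3, "tz": 0, "rx": 0, "ry": 0, "rz": 0, "gripper": -1},
  {"tx": -2, "ty": -3, "tz": 0, "rx": 0, "ry": 0, "rz": 0, "gripper": -1},
  {"tx": -1.2, "ty": -2.1, "tz": 0, "rx": 0, "ry": 0, "rz": 0, "gripper": -1},
  {"tx": 0, "ty": 0, "tz": 0, "rx": 0, "ry": 0, "rz": 0, "gripper": -1},
  {"tx": 0, "ty": 0, "tz": 0, "rx": 0, "ry": 0, "rz": 0, "gripper": -1},
], squeeze=20)

```text
clock: 11.05
eef_pos: [464.1, -124.3, 148.7]
tcp_rot: [2.618, -0.001, 1.429]
contact_force: [0.6, -1.3, 0.7]
opening: 0.001
```

```bash
python3 g.py 58 186 -5; python3 look.py
```

```text
t 11.05 rotvec deg (tool) [-0.03  0.06 -0.16] shift cm in final axes [-0.08 -0.33  6.38]
now U,L,n [-54.4, -5.2, 58.8] F [ 0.6 -1.3  0.7]
[-0.33  0.06  2.38  0.48  0.21 -0.63] 0.0011597586682163031
top 0.65 r 75.7 ang 327.9
top 6 r 72.8 ang 330.5
scene 0.92 r 73.7 ang 336.7
scene 5 r 68.3 ang 334.4
```

>>> move_arm([
  {"tx": 0, "ty": -0.3, "tz": 1.5, "rx": 0, "ry": 0, "rz": 0, "gripper": -1},
  {"tx": 0, "ty": 0, "tz": 1.5, "rx": 0, "ry": 0, "rz": 0, "gripper": -1},
  {"tx": 0, "ty": 0, "tz": 1.3, "rx": 0, "ry": 0, "rz": 0, "gripper": -1},
  {"tx": 0, "ty": 0, "tz": 1, "rx": 0, "ry": 0, "rz": 0, "gripper": -1},
  {"tx": 0, "ty": 0, "tz": 1, "rx": 0, "ry": 0, "rz": 0, "gripper": -1},
  {"tx": 0, "ty": 0, "tz": 0, "rx": 0, "ry": 0, "rz": 0, "gripper": -1},
  {"tx": -0.3, "ty": 0, "tz": 0, "rx": 0, "ry": 0, "rz": 0, "gripper": -1},
  {"tx": -0.3, "ty": 0.05, "tz": 0, "rx": 0, "ry": 0, "rz": 0, "gripper": -1},
  {"tx": -0.3, "ty": 0.05, "tz": 0, "rx": 0, "ry": 0, "rz": 0, "gripper": -1},
  {"tx": -0.3, "ty": 0.1, "tz": 0, "rx": 0, "ry": 0, "rz": 0, "gripper": -1},
  {"tx": -0.3, "ty": 0.1, "tz": 0, "rx": 0, "ry": 0, "rz": 0, "gripper": -1},
], squeeze=20)

```text
clock: 12.35
eef_pos: [492.6, -143.3, 94.9]
tcp_rot: [2.618, -0.0, 1.431]
contact_force: [0.6, -0.3, -0.6]
opening: -0.001
```

```bash
python3 g.py 58 228 -5; python3 look.py
```

```text
t 12.35 rotvec deg (tool) [-0.03  0.02 -0.05] shift cm in final axes [-2.3   1.57  0.17]
now U,L,n [-54.6, -20.1, -3.3] F [ 0.6 -0.3 -0.6]
[-0.36  0.25  2.35  1.29  0.11 -1.48] -0.0006627195307431655
top 0.89 r 81.2 ang 327.8
top 7 r 72.8 ang 330.9
scene 0.61 r 75.6 ang 344.4
scene 5 r 68.3 ang 334.4
```

>>> move_arm([
  {"tx": -0.3, "ty": 0.13, "tz": 0, "rx": 0, "ry": 0, "rz": 0, "gripper": -1},
  {"tx": -0.3, "ty": 0.15, "tz": 0, "rx": 0, "ry": 0, "rz": 0, "gripper": -1},
  {"tx": -0.3, "ty": 0.17, "tz": 0, "rx": 0, "ry": 0, "rz": 0, "gripper": -1},
  {"tx": -0.3, "ty": 0.2, "tz": 0, "rx": 0, "ry": 0, "rz": 0, "gripper": -1},
  {"tx": -0.3, "ty": 0.22, "tz": 0, "rx": 0, "ry": 0, "rz": 0, "gripper": -1},
  {"tx": -0.25, "ty": 0.22, "tz": 0, "rx": 0, "ry": 0, "rz": 0, "gripper": -1},
  {"tx": 0, "ty": 0, "tz": 0, "rx": 0, "ry": 0, "rz": 0, "gripper": -1},
], squeeze=20)

```text
clock: 13.25
eef_pos: [499.8, -162.2, 100.2]
tcp_rot: [2.618, 0.0, 1.43]
contact_force: [-0.0, 0.5, -0.0]
opening: -0.0
```

```bash
python3 g.py 58 228 -5; python3 look.py
```

```text
t 13.25 rotvec deg (tool) [-0.02  0.05 -0.06] shift cm in final axes [-0.53  0.46  0.15]
now U,L,n [-43.4, -37.8, -3.5] F [-0.   0.5 -0. ]
[-0.4   0.25  2.32  1.12  0.14 -1.34] -0.00038324199137529353
top 0.83 r 70.5 ang 350.5
top 5 r 71.8 ang 350.6
scene 0.57 r 71.8 ang 350.0
scene 10 r 72.9 ang 354.0
```

>>> move_arm([
  {"tx": -0.2, "ty": 0.2, "tz": 0, "rx": 0, "ry": 0, "rz": 0, "gripper": -1},
  {"tx": -0.2, "ty": 0.2, "tz": 0, "rx": 0, "ry": 0, "rz": 0, "gripper": -1},
  {"tx": -0.15, "ty": 0.15, "tz": 0, "rx": 0, "ry": 0, "rz": 0, "gripper": -1},
  {"tx": 0, "ty": 0, "tz": 0, "rx": 0, "ry": 0, "rz": 0, "gripper": -1},
], squeeze=20)

```text
clock: 13.85
eef_pos: [503.7, -168.1, 102.9]
tcp_rot: [2.618, 0.0, 1.431]
contact_force: [-0.6, 1.4, 0.3]
opening: 0.003
```

```bash
python3 g.py 58 234 -5; python3 look.py 360 pics/ov4.png
```

```text
t 13.85 rotvec deg (tool) [-0.02  0.03 -0.05] shift cm in final axes [-0.39  0.39  0.15]
now U,L,n [-38.0, -43.1, -3.5] F [-0.6  1.4  0.3]
[-0.41  0.25  2.31  1.06  0.15 -1.29] 0.0030623746190324773
top 0.88 r 74.9 ang 353.8
top 4 r 71.8 ang 357.4
scene 0.83 r 78.6 ang 3.8
scene 10 r 74.0 ang 0.8
```

View pics/ov4.png

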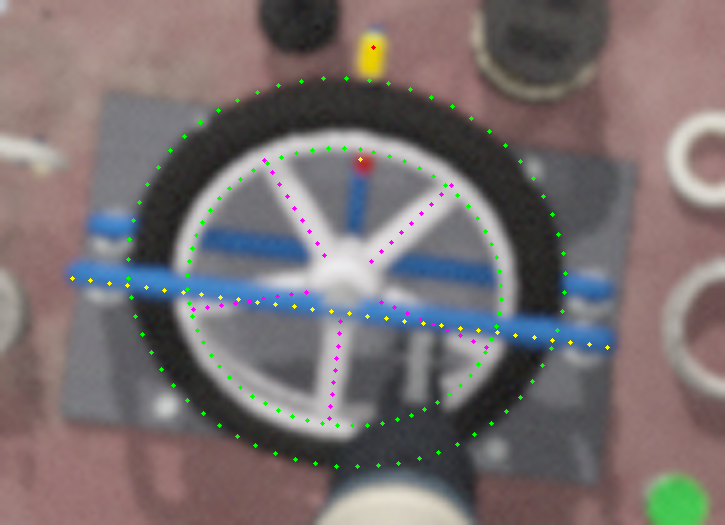

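The cap is at crop (364,163), 1–2 mm from the drawn target at (361,160) and in line with the pointer; the scene camera gives about +1°. I'll back off the spoke and withdraw.

>>> move_arm([
  {"tx": 0.3, "ty": -0.3, "tz": 0, "rx": 0, "ry": 0, "rz": 0, "gripper": -1},
  {"tx": 0.2, "ty": -0.2, "tz": 0, "rx": 0, "ry": 0, "rz": 0, "gripper": -1},
  {"tx": 0, "ty": 0, "tz": 0, "rx": 0, "ry": 0, "rz": 0, "gripper": -1},
  {"tx": 0, "ty": 0, "tz": -1, "rx": 0, "ry": 0, "rz": 0, "gripper": -1},
  {"tx": 0, "ty": 0, "tz": -1.5, "rx": 0, "ry": 0, "rz": 0, "gripper": -1},
  {"tx": 0, "ty": 0, "tz": -2, "rx": 0, "ry": 0, "rz": 0, "gripper": -1},
  {"tx": 0, "ty": 0, "tz": -3, "rx": 0, "ry": 0, "rz": 0, "gripper": -1},
  {"tx": 0, "ty": 0, "tz": -3, "rx": 0, "ry": 0, "rz": 0, "gripper": -1},
  {"tx": 0, "ty": 0, "tz": -3, "rx": 0, "ry": 0, "rz": 0, "gripper": -1},
  {"tx": 0, "ty": 0, "tz": 0, "rx": 0, "ry": 0, "rz": 0, "gripper": -1},
  {"tx": 0, "ty": 0, "tz": 0, "rx": 0, "ry": 0, "rz": 0, "gripper": -1},
], squeeze=20)

```text
clock: 15.2
eef_pos: [433.4, -153.1, 217.9]
tcp_rot: [2.617, 0.0, 1.431]
contact_force: [0.6, -0.7, 0.0]
opening: 0.004
```

```bash
python3 g.py 58 234 -5; python3 look.py 359 pics/ov5.png
```

```text
t 15.2 rotvec deg (tool) [ 0.07  0.06 -0.04] shift cm in final axes [-0.9   0.85 13.69]
now U,L,n [-42.6, -38.0, 131.9] F [ 0.6 -0.7  0. ]
[-0.46 -0.12  2.33  0.37  0.45 -0.62] 0.003969935772444586
top 0.81 r 80.3 ang 353.2
top 4 r 71.8 ang 357.4
scene 0.84 r 79.9 ang 13.3
scene 11 r 73.8 ang 0.3
```

View pics/ov5.png

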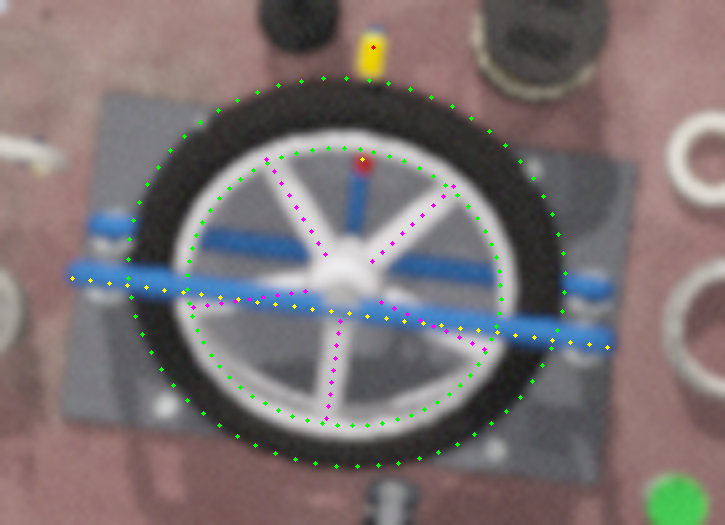

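```bash
python3 -c "
from rig import r
print(r.sign_off())"
```

```text
the job is handed in; nothing more can be done
None
```

I turned the wheel about 170° anticlockwise, and the valve now stands at the top in line with the yellow pointer. The job is handed in; sign-off reports no verdict. It took three spoke pushes with the shut fingertips: two strokes in the upper half and one in the lower half. The largest push I read was about 3.4 N, though readings came only at the end of each move.

- **Valve angle:** after the fingers were withdrawn, the red cap measured 357.4° in the top camera and 0.3° in the scene camera, against the ±7.5° allowed. It read the same in the top camera and within 0.5° in the scene camera before and after withdrawing.
- **Disagreement:** the network's own valve points were off from these, at 353° (top) and 13° (scene). I trusted the red-pixel centroids and the overlay instead, where the cap sat 1–2 mm from its target.
- **Clearance:** the tool ended about 13 cm off the wheel face with no contact force above noise. The loose things in the last view (top camera, cropped to the stand) showed no movement; I did not measure them again.

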